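# Sort solid from hollow rollers by weight

### The job

The three steel rollers look the same, but inside they are either solid or hollow. Lift each one to feel its weight, then stand the solid ones upright in the long rectangular tray and the hollow ones upright in the round dish. Leave the crucible, the brass nozzle and the rubber stopper where they are.

Things in the scene. Friction and masses are not known exactly. Their poses are not given: they have to be found in the camera images.
- roller_1_center (a point): plain steel roller standing on the bench: upright cylinder 32 mm in diameter and 80 mm tall, small turned groove near each end, both ends closed; all three look exactly alike. It is either filled with a solid metal core (in all 0.39 to 0.50 kg, weight 3.8 to 4.9 N) or hollow (0.10 to 0.14 kg, weight 1.0 to 1.4 N); at least one of the three is solid and at least one is hollow, and which is which changes. This point is its centre, 40 mm above its foot; z runs up its axis
- roller_2_center (a point): plain steel roller standing on the bench: upright cylinder 32 mm in diameter and 80 mm tall, small turned groove near each end, both ends closed; all three look exactly alike. It is either filled with a solid metal core (in all 0.39 to 0.50 kg, weight 3.8 to 4.9 N) or hollow (0.10 to 0.14 kg, weight 1.0 to 1.4 N); at least one of the three is solid and at least one is hollow, and which is which changes. This point is its centre, 40 mm above its foot; z runs up its axis
- roller_3_center (a point): plain steel roller standing on the bench: upright cylinder 32 mm in diameter and 80 mm tall, small turned groove near each end, both ends closed; all three look exactly alike. It is either filled with a solid metal core (in all 0.39 to 0.50 kg, weight 3.8 to 4.9 N) or hollow (0.10 to 0.14 kg, weight 1.0 to 1.4 N); at least one of the three is solid and at least one is hollow, and which is which changes. This point is its centre, 40 mm above its foot; z runs up its axis
- tray_floor (a point): centre of the inner floor of the long rectangular aluminium tray, 190 x 100 mm outside and about 20 mm high with its rim; floor and walls 3 mm thick, so the floor lies 3 mm above the bench and the inside measures 184 x 94 mm. x runs along its length, y across, z up. The tray is fixed to the bench. Room for two rollers 90 mm apart along x
- dish_floor (a point): centre of the inner floor of the round aluminium dish, 150 mm outside diameter and about 20 mm high with its rim; floor and wall 3 mm thick, so the floor lies 3 mm above the bench and the inside is 144 mm across. z up. The dish is fixed to the bench. Room for two rollers 76 mm apart
- crucible: small glazed crucible, 50 mm across, 42 mm tall; a bystander, to be left where it is. Origin at the centre of its underside
- nozzle: brass burner nozzle standing on its base, 18 x 15 x 40 mm; a bystander, to be left where it is. Origin at the centre of its underside
- stopper: black rubber stopper, 29 mm across, 28 mm tall; a bystander, to be left where it is. Origin at the centre of its underside
Things that resemble listed ones, but are neither listed nor needed, are in the scene too. Leave any orange look-alike of the part that bears roller_3_center alone. Leave any orange look-alike of the part that bears roller_1_center alone.

How it is judged (in metres and radians):
At the end, for the whole second after the job is handed in: Every solid roller (it weighs down on the floor under it with over 2.5 N) stands in the rectangular tray and every hollow roller (under 2.5 N) in the round dish, each upright within 7 degrees with its foot on the tray's or dish's floor (not on the rim), released and at rest (((angle between roller_1_center's own z axis and vertical below 0.12 rad and linear speed of roller_1 below 0.02 m/s and z of roller_1_center in the frame of tray_floor between 0.036 and 0.045 m and contact force between roller_1 and tray above 2.5 N and x of roller_1_center in the frame of tray_floor between -0.085 and 0.085 m and y of roller_1_center in the frame of tray_floor between -0.04 and 0.04 m) or (angle between roller_1_center's own z axis and vertical below 0.12 rad and linear speed of roller_1 below 0.02 m/s and z of roller_1_center in the frame of dish_floor between 0.036 and 0.045 m and contact force between roller_1 and dish between 0.4 and 2.5 N and horizontal distance between roller_1_center and dish_floor below 0.062 m)) and ((angle between roller_2_center's own z axis and vertical below 0.12 rad and linear speed of roller_2 below 0.02 m/s and z of roller_2_center in the frame of tray_floor between 0.036 and 0.045 m and contact force between roller_2 and tray above 2.5 N and x of roller_2_center in the frame of tray_floor between -0.085 and 0.085 m and y of roller_2_center in the frame of tray_floor between -0.04 and 0.04 m) or (angle between roller_2_center's own z axis and vertical below 0.12 rad and linear speed of roller_2 below 0.02 m/s and z of roller_2_center in the frame of dish_floor between 0.036 and 0.045 m and contact force between roller_2 and dish between 0.4 and 2.5 N and horizontal distance between roller_2_center and dish_floor below 0.062 m)) and ((angle between roller_3_center's own z axis and vertical below 0.12 rad and linear speed of roller_3 below 0.02 m/s and z of roller_3_center in the frame of tray_floor between 0.036 and 0.045 m and contact force between roller_3 and tray above 2.5 N and x of roller_3_center in the frame of tray_floor between -0.085 and 0.085 m and y of roller_3_center in the frame of tray_floor between -0.04 and 0.04 m) or (angle between roller_3_center's own z axis and vertical below 0.12 rad and linear speed of roller_3 below 0.02 m/s and z of roller_3_center in the frame of dish_floor between 0.036 and 0.045 m and contact force between roller_3 and dish between 0.4 and 2.5 N and horizontal distance between roller_3_center and dish_floor below 0.062 m))); the robot touches nothing.
It fails at once if the crucible is moved by more than 30 mm (distance of crucible from where it was at the start of the episode above 0.03 m).
It fails at once if the nozzle is moved by more than 30 mm (distance of nozzle from where it was at the start of the episode above 0.03 m).
It fails at once if the stopper is moved by more than 30 mm (distance of stopper from where it was at the start of the episode above 0.03 m).
It also fails if it takes over 72 s, if anything falls off the work surface, if the arm or the gripper's body presses on something with over 40 N, if the wrist force passes 120 N, or if a joint passes its speed limit or range.

### The arm

A 6-joint arm with a two-finger parallel gripper is mounted at the origin on a cart in front of the work surface, level with it; the furniture and walls round the work are solid. World frame = base frame: x ahead of the robot, y to its left, z up, the work surface at z = 0. Lengths are in mm, angles in rad, forces in N, time in s.
With the tool pointing down it reaches from about 250 to 725 mm from the base axis. Payload 9.7 kg.
Tool frame: the origin (TCP) lies at the very end of the fingers, on their centre line; the grasp point (between the pads) lies 19 mm behind it; z points along the fingers, y is the line along which they close (so a half turn about z gives the same grasp; the last joint's range is limited). The gripper opens to 85 mm and grips with 20 to 120 N. Pads are 22 mm wide; open, the fingers measure 114 mm over their backs; the gripper's body (76 mm by 85 mm) begins 54 mm behind the grasp point. The pads swing forward as they close: fully open they stand 13 mm farther back than shut.
Start: joints at [1.342, 0.087, 0.176, 1.66, 0, 1.571], TCP at [124.742, 535.664, 231.284] pointing down, gripper open.
Joint ranges: [-3.13, 3.13], [-0.85, 1.81], [-1.15, 1.24], [-2.2, 2.28], [-1.44, 1.52], [-3.14, 3.14]. Speed limits (rad/s): [2.22, 2.22, 2.57, 3.14, 3.14, 3.14].

### API

Orientations are given as a unit quaternion [w, x, y, z].
In Python, from plant import bot gives the robot as it stands.
- The arm moves only by the shell command python3 -m jog 'ROWS' [FORCE]. ROWS is JSON, a list of rows, each a list of 5 numbers: the shift along the tool's x, y, z in m, then the turn about the tool's z in degrees, then the gripper command: -1 is shut, 1 is fully open, values between are in proportion. A call has 1 to 8 rows; each row shifts and turns the commanded pose from where the row before left it, along the tool's axes as they then stand; what a row does not reach is not made up. A row lasts 1/8 s, in which the tool goes at most 62.5 mm and 10.7 degrees, less where a joint would pass 70% of its speed; a pose out of reach is approached as far as the arm can. A call with a gripper value outside its range is refused whole. The fingers move at their own pace and stop on an object; FORCE is the grip in N (left out, the last holds). Time passes only in rows, so rows that do not move let the fingers close. It gives the time, the measured TCP pose, the force, the opening and the grip force at its end, in the units of the state.
- bot.sense(): the state, without advancing time (a new reading comes with each control period).
- bot.snapshot(name): name is "scene" or "top" or "wrist"; returns a dict with "img" (384x512x3 uint8, red, green, blue), "fov_y" (degrees; the focal length in pixels is half the picture's height over the tangent of half this angle, whatever the lens; pixels are square), "cx", "cy" (the principal point, pixels), "R" (3x3) and "t" (3): a world point X has camera coordinates R X + t. Camera axes: x right, y down, z forward; pixel columns grow to the right and rows downward; lengths in mm; the calibration is good to about 2 mm. The wrist camera is an equidistant fisheye: a pixel r from the principal point sees the ray r / f radians off the axis. A picture is of the moment at which its call begins. There is no depth.
- bot.close_job(): hands the job in; it is judged then, once.
The state is a dict: "time_s": time; "qpos": joint angles; "qd": joint speeds; "tau": joint torques, N m; "ee_pos": TCP position; "tcp_rot": TCP orientation; "contact_force": force on the tool from outside, world axes, zero at the start; "moment": the same for the moment, N m; "finger_gap": finger opening in mm; "grasp_force": force on a finger pad.
Only numpy, scipy, OpenCV 4.12 (cv2) and the standard library are available. Lean on these libraries where they do the work, as an engineer would, in place of code of your own. Each camera call takes 0.05 s, during which the arm holds its last target. There are 200 camera calls.

## Working session

There is one attempt and no reset: what is moved stays moved. The work goes in short steps, Python scripts to look and compute and a shell command to move; the robot and the scene stay as the last step left them, time stands still between calls to the robot, and variables do not carry over. Pictures are saved under pics/ and viewed, at most 10 in all, crops included, and the job is handed in when it is done.

```bash
mkdir -p pics; ls
python3 - <<'E'
from plant import bot
import cv2,numpy as np
a=bot.snapshot("scene");b=bot.snapshot("top")
for n,s in(("scene",a),("top",b)):
    cv2.imwrite(f"pics/{n}0.png",s["img"][:,:,::-1]);print(n,s["fov_y"],s["cx"],s["cy"],np.round(s["R"],4).tolist(),np.round(s["t"],1))
print(bot.sense())
E
```

```text
pics
scene 42.63773036210524 256.01079037769534 191.8577144985178 [[0.5666, -0.8238, 0.0156], [-0.3781, -0.2768, -0.8834], [0.7321, 0.4947, -0.4683]] [-303.   245.2  913.1]
top 49.9184238676324 252.31621254400278 191.1363790413135 [[0.0165, -0.9998, -0.008], [-0.9953, -0.0157, -0.0958], [0.0957, 0.0095, -0.9954]] [ -14.7  524.2 1269.6]
{'time_s': 0.1, 'qpos': array([ 1.34202181e+00,  8.74325205e-02,  1.75229923e-01,  1.65978966e+00,
       -1.79808766e-05,  1.57080181e+00]), 'qd': array([ 0.00056744,  0.00094976,  0.00536064, -0.0022256 , -0.00178839,
       -0.00180255]), 'tau': array([ 1.09509499e-03, -5.21559548e+01,  4.65653551e+01,  1.61364576e-02,
        6.49944423e-05, -5.39489520e-06]), 'ee_pos': array([124.69239101, 535.48017541, 230.64736322]), 'tcp_rot': array([-5.93174972e-05,  1.14140671e-01,  9.93464418e-01, -5.95086157e-04]), 'contact_force': array([-0.74109537,  0.09253261,  0.01527977]), 'moment': array([ 0.01536995, -0.00090193,  0.00190174]), 'grasp_force': 0.0, 'finger_gap': 85.37477300983586}
```

View pics/top0.png

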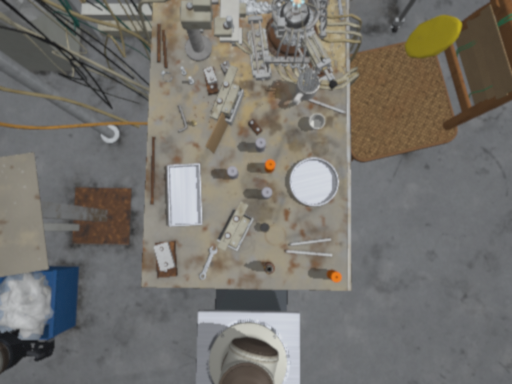

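View pics/scene0.png

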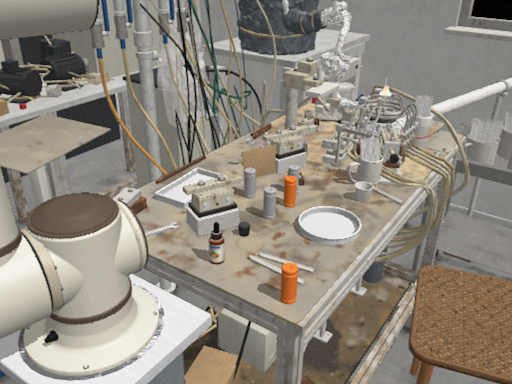

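Run:
```python
import cv2
a=cv2.imread("pics/top0.png")[105:285,150:350]
cv2.imwrite("pics/topc.png",cv2.resize(a,None,fx=3.3,fy=3.3,interpolation=cv2.INTER_CUBIC))
```

```text
(no output)
```

View pics/topc.png

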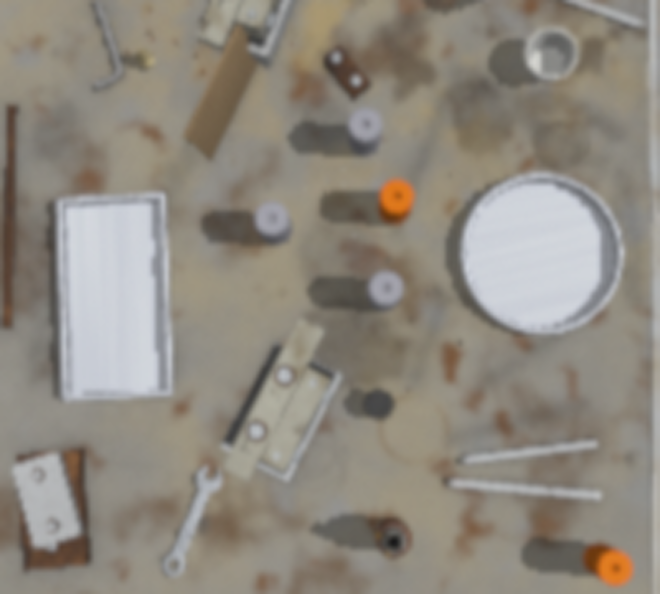

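```bash
cat > h.py <<'E'
import numpy as np
def ray(s,u,v,z,fish=False):
    f=s["img"].shape[0]/2/np.tan(np.radians(s["fov_y"]/2))
    p=np.array([u-s["cx"],v-s["cy"]]);R=np.array(s["R"]);t=np.array(s["t"])
    if fish:
        r=np.hypot(*p);d=np.array([*(p/max(r,1e-9)*np.sin(r/f)),np.cos(r/f)])
    else: d=np.array([p[0]/f,p[1]/f,1])
    c=-R.T@t;d=R.T@d
    return c+d*(z-c[2])/d[2]
def proj(s,X,fish=False):
    f=s["img"].shape[0]/2/np.tan(np.radians(s["fov_y"]/2))
    c=np.array(s["R"])@X+s["t"]
    if fish:
        r=np.hypot(c[0],c[1]);k=f*np.arctan2(r,c[2])/r
        return s["cx"]+k*c[0],s["cy"]+k*c[1]
    return s["cx"]+f*c[0]/c[2],s["cy"]+f*c[1]/c[2]
E
python3 - <<'E'
from plant import bot
from h import *
s=bot.snapshot("top");a=bot.snapshot("scene")
for n,x,y,z in[("A",365,126,80),("B",272,219,80),("C",386,288,80),("or1",397,198,80),("or2",615,567,80),("t1",57,198,20),("t2",163,194,20),("t3",172,397,20),("t4",63,400,20),("dish",541,252,20),("stop",377,404,28),("bottle",395,538,60),("cup",550,53,42),("block",345,70,20),("brass",148,60,20),("mach",285,375,60),("mach2",257,430,60),("machtop",312,325,60),("machR",340,375,40),("machbotR",287,478,40)]:
    X=ray(s,150+(x+.5)/3.3-.5,105+(y+.5)/3.3-.5,z);print(n,X.round(1),np.round(proj(a,X)))
print(bot.sense()["time_s"])
E
```

```text
A [666.9 -28.5  80. ] [292. 166.]
B [579.2  55.4  80. ] [249. 170.]
C [517.4 -49.8  80. ] [269. 189.]
or1 [600.4 -58.7  80. ] [289. 178.]
or2 [ 270.8 -257.1   80. ] [289. 266.]
t1 [605.1 266.4  20. ] [196. 167.]
t2 [610.5 164.4  20. ] [224. 175.]
t3 [416.1 150.2  20. ] [183. 203.]
t4 [411.5 253.6  20. ] [153. 192.]
dish [ 560. -199.   20.] [328. 221.]
stop [412.6 -44.1  28. ] [242. 224.]
bottle [291.2 -61.5  60. ] [216. 238.]
cup [ 748.4 -204.    42. ] [362. 185.]
block [734.8  -8.7  20. ] [297. 175.]
brass [741.9 182.8  20. ] [245. 159.]
mach [437.5  41.5  60. ] [221. 198.]
mach2 [386.7  66.2  60. ] [200. 203.]
machtop [483.9  17.5  60. ] [239. 194.]
machR [438.9  -8.9  40. ] [237. 211.]
machbotR [342.7  38.7  40. ] [197. 221.]
0.2
```

Candidates for the rollers in the top view: three grey cylinders at (260.6,143), (232,171) and (267,192), against two orange ones at (270,165) and (336,276). By the description I choose the grey ones. The crop shows all three grey with round tops. The stopper is at (264,227) and the cup at (316,121).

I start with B (232,171), squaring the tool to the world axes first.

```bash
python3 -m jog '[[0,0,0,-6.5,1],[0,0,0,-6.5,1],[-0.035,-0.037,0,0,1],[-0.035,-0.037,0,0,1],[-0.035,-0.037,0,0,1],[-0.035,-0.037,0,0,1],[-0.035,-0.037,0,0,1],[-0.035,-0.037,0,0,1]]' 60
python3 -m jog '[[-0.035,-0.037,0,0,1],[-0.035,-0.037,0,0,1],[-0.035,-0.037,0,0,1],[-0.035,-0.037,0,0,1],[-0.035,-0.037,0,0,1],[-0.035,-0.037,0,0,1],[-0.035,-0.037,0,0,1],[0,0,0,0,1]]'
```

```text
time_s: 1.2
ee_pos: [335.2, 311.9, 231.3]
tcp_rot: [0.0, 0.001, 1.0, 0.0]
contact_force: [0.4, 0.3, 0.7]
finger_gap: 85.2
grasp_force: 0.0
time_s: 2.2
ee_pos: [580.2, 51.3, 229.8]
tcp_rot: [-0.001, 0.003, 1.0, -0.0]
contact_force: [-0.1, 0.3, -0.9]
finger_gap: 85.5
grasp_force: 0.0
```

Run:
```python
from plant import bot
from h import *
import cv2
s=bot.snapshot("wrist");im=s["img"][:,:,::-1].copy()
print(bot.sense()["ee_pos"])
for n,x,y in[("A",666.9,-28.5),("B",579.2,55.4),("C",517.4,-49.8)]:
    u,v=proj(s,np.array([x,y,80.]),True);print(n,u,v);cv2.drawMarker(im,(int(round(u)),int(round(v))),(0,255,0),0,6)
for x,y in[(556,212),(466,206),(560,-199)]:
    u,v=proj(s,np.array([x,y,3.]),True);print(u,v);cv2.drawMarker(im,(int(round(u)),int(round(v))),(0,0,255),0,6)
cv2.imwrite("pics/w1.png",cv2.resize(im,None,fx=1.5,fy=1.5))
```

```text
[579.25076465  52.6148496  230.29746102]
A 185.11844839582835 251.59181594475942
B 258.17681525046635 176.699525516987
C 154.46799193858504 119.43425299519338
375.0075863228245 145.34379381942847
373.773254911174 77.30259396818079
78.82382576317869 152.99172903896144
```

View pics/w1.png

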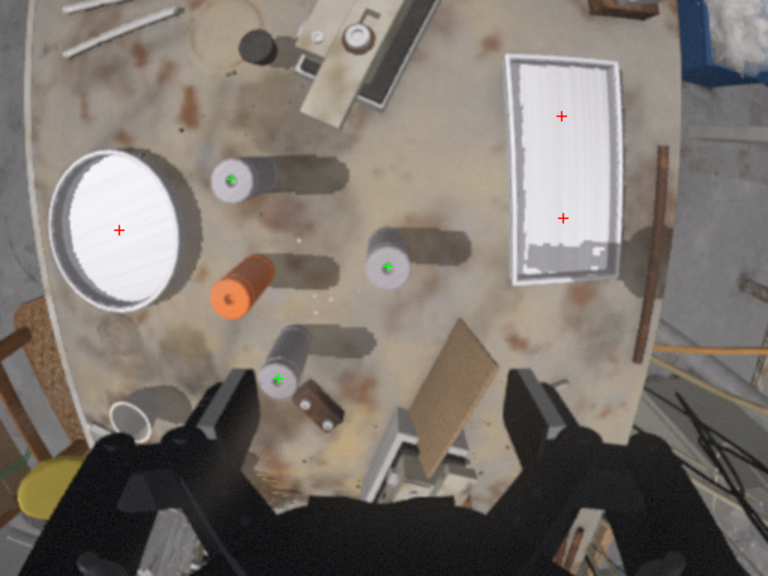

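The wrist picture shows the green predicted marks on all three grey roller tops: A (185,252), B (258,177) and C (154,119). The tray and dish marks lie inside their floors, so I can grasp B.

```bash
python3 -m jog '[[0,0.003,0.04,0,1],[0,0,0.04,0,1],[0,0,0.04,0,1],[0,0,0.04,0,1],[0,0,0.03,0,1],[0,0,0.01,0,1],[0,0,0,0,-1],[0,0,0,0,-1]]' 60
python3 -m jog '[[0,0,0,0,-1],[0,0,0,0,-1],[0,0,0,0,-1],[0,0,0,0,-1],[0,0,0,0,-1],[0,0,0,0,-1]]'
```

```text
time_s: 3.25
ee_pos: [579.6, 57.1, 33.0]
tcp_rot: [0.001, 0.001, 1.0, 0.0]
contact_force: [0.8, 0.4, 0.5]
finger_gap: 51.7
grasp_force: 0.0
time_s: 4.0
ee_pos: [579.6, 57.0, 32.7]
tcp_rot: [0.001, 0.001, 1.0, 0.0]
contact_force: [-1.5, 0.1, 6.0]
finger_gap: 31.2
grasp_force: 59.1
```

```bash
python3 -m jog '[[0,0,-0.01,0,-1],[0,0,-0.03,0,-1],[0,0,-0.04,0,-1],[0,0,-0.03,0,-1],[0,0,-0.01,0,-1],[0,0,0,0,-1],[0,0,0,0,-1],[0,0,0,0,-1]]'; python3 -m jog '[[0,0,0,0,-1],[0,0,0,0,-1]]'
```

```text
time_s: 5.0
ee_pos: [578.3, 56.7, 149.9]
tcp_rot: [-0.001, 0.001, 1.0, -0.0]
contact_force: [0.7, 0.1, -4.2]
finger_gap: 31.0
grasp_force: 60.0
time_s: 5.25
ee_pos: [578.8, 56.8, 151.0]
tcp_rot: [-0.0, 0.001, 1.0, -0.0]
contact_force: [0.0, -0.0, -4.7]
finger_gap: 31.1
grasp_force: 60.0
```

B weighs about 4.5 N, so it is solid and goes in the tray at (556,212).

```bash
python3 -m jog '[[0.006,0.03,0,0,-1],[0.006,0.045,0,0,-1],[0.006,0.045,0,0,-1],[0.005,0.035,0,0,-1],[0,0,0.03,0,-1],[0,0,0.04,0,-1],[0,0,0.03,0,-1],[0,0,0.01,0,-1]]'; python3 -m jog '[[0,0,0.004,0,-1],[0,0,0,0,-1],[0,0,0,0,-1]]'
```

```text
time_s: 6.25
ee_pos: [555.0, 211.5, 39.2]
tcp_rot: [-0.001, 0.001, 1.0, -0.001]
contact_force: [0.5, 0.3, -3.6]
finger_gap: 31.0
grasp_force: 61.4
time_s: 6.62
ee_pos: [556.8, 212.1, 38.6]
tcp_rot: [0.001, 0.001, 1.0, 0.0]
contact_force: [0.8, -0.5, -4.8]
finger_gap: 31.1
grasp_force: 61.5
```

```bash
python3 -m jog '[[0,0,0.002,0,-1],[0,0,0.001,0,-1],[0,0,0,0,-1]]'
```

```text
time_s: 7.0
ee_pos: [556.7, 212.0, 35.8]
tcp_rot: [0.001, 0.001, 1.0, 0.0]
contact_force: [-2.1, -0.6, 5.2]
finger_gap: 30.9
grasp_force: 62.6
```

```bash
python3 -m jog '[[0,0,0,0,1],[0,0,0,0,1],[0,0,0,0,1],[0,0,0,0,1],[0,0,-0.03,0,1],[0,0,-0.045,0,1],[0,0,-0.045,0,1],[0.005,-0.04,0,0,1]]'; python3 -m jog '[[0.007,-0.05,0,0,1],[0.008,-0.05,0,0,1],[0.008,-0.05,0,0,1],[0.006,-0.04,0,0,1],[0.006,-0.032,0,0,1],[0,0,0,0,1],[0,0,0,0,1]]'
```

```text
time_s: 8.0
ee_pos: [552.7, 173.5, 158.2]
tcp_rot: [0.003, -0.0, 1.0, 0.001]
contact_force: [0.6, -0.6, -0.2]
finger_gap: 85.3
grasp_force: 0.0
time_s: 8.88
ee_pos: [515.7, -49.8, 154.3]
tcp_rot: [0.0, 0.001, 1.0, 0.0]
contact_force: [0.1, 0.2, 0.7]
finger_gap: 85.2
grasp_force: 0.0
```

```bash
python3 -m jog '[[-0.001,0,0.03,0,1],[0,0,0.04,0,1],[0,0,0.04,0,1],[0,0,0.012,0,1],[0,0,0,0,-1],[0,0,0,0,-1],[0,0,0,0,-1],[0,0,0,0,-1]]'; python3 -m jog '[[0,0,0,0,-1],[0,0,0,0,-1],[0,0,0,0,-1],[0,0,0,0,-1]]'; python3 -m jog '[[0,0,-0.01,0,-1],[0,0,-0.03,0,-1],[0,0,-0.04,0,-1],[0,0,-0.03,0,-1],[0,0,-0.01,0,-1],[0,0,0,0,-1],[0,0,0,0,-1],[0,0,0,0,-1]]'; python3 -m jog '[[0,0,0,0,-1],[0,0,0,0,-1]]'
```

```text
time_s: 9.88
ee_pos: [517.6, -50.1, 33.9]
tcp_rot: [0.001, 0.001, 1.0, 0.0]
contact_force: [-0.5, 0.6, 5.0]
finger_gap: 30.8
grasp_force: 59.1
time_s: 10.38
ee_pos: [517.6, -50.1, 33.9]
tcp_rot: [0.001, 0.001, 1.0, 0.0]
contact_force: [-0.8, 0.7, 6.0]
finger_gap: 31.0
grasp_force: 59.1
time_s: 11.38
ee_pos: [516.1, -50.1, 151.1]
tcp_rot: [-0.001, 0.001, 1.0, 0.0]
contact_force: [-0.2, 0.3, -1.6]
finger_gap: 30.9
grasp_force: 59.4
time_s: 11.62
ee_pos: [516.5, -50.1, 152.0]
tcp_rot: [-0.0, 0.001, 1.0, 0.0]
contact_force: [-0.3, -0.5, -1.3]
finger_gap: 31.1
grasp_force: 59.4
```

C weighs about 1.3 N, so it is hollow and goes in the dish.

```bash
python3 -m jog '[[-0.002,-0.035,0,0,-1],[-0.002,-0.04,0,0,-1],[-0.002,-0.04,0,0,-1],[-0.002,-0.034,0,0,-1],[0,0,0.03,0,-1],[0,0,0.04,0,-1],[0,0,0.03,0,-1],[0,0,0.01,0,-1]]'; python3 -m jog '[[0,0,0.004,0,-1],[0,0,0.003,0,-1],[0,0,0,0,-1]]'
```

```text
time_s: 12.62
ee_pos: [523.3, -198.7, 40.4]
tcp_rot: [-0.001, 0.001, 1.0, 0.001]
contact_force: [0.1, 0.7, -1.6]
finger_gap: 31.0
grasp_force: 59.7
time_s: 13.0
ee_pos: [525.2, -199.3, 36.9]
tcp_rot: [0.001, 0.001, 1.0, -0.0]
contact_force: [-0.1, 0.1, 3.5]
finger_gap: 31.1
grasp_force: 59.9
```

```bash
python3 -m jog '[[0,0,0,0,1],[0,0,0,0,1],[0,0,0,0,1],[0,0,0,0,1],[0,0,-0.03,0,1],[0,0,-0.045,0,1],[0,0,-0.045,0,1],[-0.02,0.025,0,0,1]]'; python3 -m jog '[[-0.03,0.035,0,0,1],[-0.03,0.037,0,0,1],[-0.03,0.037,0,0,1],[-0.02,0.025,0,0,1],[-0.012,0.0115,0,0,1],[0,0,0,0,1],[0,0,0,0,1]]'
python3 - <<'E'
from plant import bot
from h import *
import cv2
s=bot.snapshot("wrist");im=s["img"][:,:,::-1].copy()
u,v=proj(s,np.array([666.9,-28.5,80.]),True);print(u,v,bot.sense()["ee_pos"]);cv2.drawMarker(im,(int(round(u)),int(round(v))),(0,255,0),0,6)
cv2.imwrite("pics/w2.png",im)
E
```

```text
time_s: 14.0
ee_pos: [545.6, -175.5, 159.8]
tcp_rot: [0.003, 0.002, 1.0, -0.001]
contact_force: [0.2, -0.8, -0.8]
finger_gap: 85.2
grasp_force: 0.0
time_s: 14.88
ee_pos: [666.3, -29.4, 155.2]
tcp_rot: [-0.0, 0.001, 1.0, -0.0]
contact_force: [0.8, 0.6, -0.5]
finger_gap: 85.7
grasp_force: 0.0
255.3132314031081 202.89782442911806 [666.21686671 -29.57973366 155.39891888]
```

View pics/w2.png

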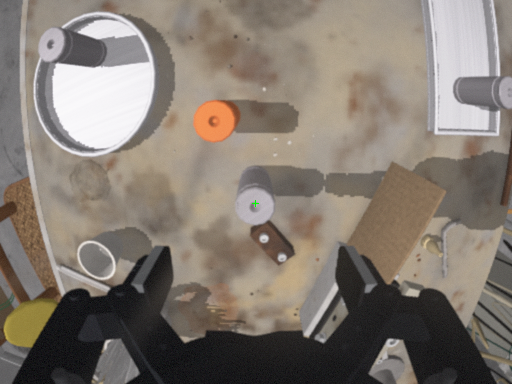

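Marker on roller A's top at (255,203). B stands in the tray and C in the dish. Grasping A.

```bash
python3 -m jog '[[0,0.001,0.03,0,1],[0,0,0.04,0,1],[0,0,0.04,0,1],[0,0,0.012,0,1],[0,0,0,0,-1],[0,0,0,0,-1],[0,0,0,0,-1],[0,0,0,0,-1]]'; python3 -m jog '[[0,0,0,0,-1],[0,0,0,0,-1],[0,0,0,0,-1],[0,0,0,0,-1]]'; python3 -m jog '[[0,0,-0.01,0,-1],[0,0,-0.03,0,-1],[0,0,-0.04,0,-1],[0,0,-0.03,0,-1],[0,0,-0.01,0,-1],[0,0,0,0,-1],[0,0,0,0,-1],[0,0,0,0,-1]]'; python3 -m jog '[[0,0,0,0,-1],[0,0,0,0,-1]]'
```

```text
time_s: 15.92
ee_pos: [667.6, -27.9, 35.2]
tcp_rot: [0.001, 0.001, 1.0, -0.0]
contact_force: [-0.3, -0.1, 6.5]
finger_gap: 31.6
grasp_force: 59.2
time_s: 16.42
ee_pos: [667.6, -27.9, 35.3]
tcp_rot: [0.001, 0.001, 1.0, -0.0]
contact_force: [-0.7, -1.1, 5.8]
finger_gap: 30.5
grasp_force: 59.2
time_s: 17.42
ee_pos: [666.1, -27.8, 151.8]
tcp_rot: [-0.001, 0.001, 1.0, 0.0]
contact_force: [-0.9, 1.0, -4.2]
finger_gap: 30.9
grasp_force: 60.0
time_s: 17.68
ee_pos: [666.6, -27.9, 153.0]
tcp_rot: [-0.0, 0.001, 1.0, 0.0]
contact_force: [-0.6, 0.0, -3.6]
finger_gap: 30.9
grasp_force: 60.0
```

A weighs about 4 N, so it is solid and goes in the tray's near spot.

```bash
python3 -m jog '[[0.03,0,0,0,-1],[0.04,0.01,0,0,-1],[0.04,0.02,0,0,-1],[0.03,0.04,0,0,-1],[0.03,0.045,0,0,-1],[0.02,0.045,0,0,-1],[0.01,0.045,0,0,-1],[0,0.029,0,0,-1]]'; python3 -m jog '[[0,0,0,0,-1],[0,0,0.03,0,-1],[0,0,0.04,0,-1],[0,0,0.03,0,-1],[0,0,0.01,0,-1],[0,0,0.004,0,-1],[0,0,0,0,-1]]'
```

```text
time_s: 18.68
ee_pos: [466.3, 208.3, 153.8]
tcp_rot: [0.0, 0.0, 1.0, 0.0]
contact_force: [-0.1, -0.1, -4.3]
finger_gap: 30.8
grasp_force: 60.8
time_s: 19.55
ee_pos: [467.7, 206.5, 40.3]
tcp_rot: [0.001, 0.001, 1.0, 0.0]
contact_force: [0.1, 0.3, -4.6]
finger_gap: 31.1
grasp_force: 60.8
```

```bash
python3 -m jog '[[0,0,0.002,0,-1],[0,0,0.001,0,-1],[0,0,0,0,-1]]'
```

```text
time_s: 19.92
ee_pos: [467.9, 206.8, 38.2]
tcp_rot: [0.001, 0.001, 1.0, 0.0]
contact_force: [-1.7, -1.7, 7.1]
finger_gap: 31.0
grasp_force: 62.2
```

```bash
python3 -m jog '[[0,0,0,0,1],[0,0,0,0,1],[0,0,0,0,1],[0,0,0,0,1],[0,0,-0.03,0,1],[0,0,-0.045,0,1],[0,0,-0.045,0,1],[0,0,-0.05,0,1]]'; python3 -m jog '[[0.03,0,-0.03,0,1],[0.04,0,0,0,1],[0.03,0,0,0,1],[0,0,0,0,1],[0,0,0,0,1]]'
python3 - <<'E'
from plant import bot
from h import *
import cv2
for n in("top","scene"):
    cv2.imwrite(f"pics/{n}1.png",bot.snapshot(n)["img"][:,:,::-1])
a=cv2.imread("pics/top1.png")[130:250,150:350];b=cv2.imread("pics/scene1.png")[140:260,130:380]
cv2.imwrite("pics/end.png",np.vstack([cv2.resize(a,(480,288)),cv2.resize(b,(480,288))]))
E
```

```text
time_s: 20.92
ee_pos: [466.8, 206.4, 207.4]
tcp_rot: [-0.0, 0.001, 1.0, -0.0]
contact_force: [0.9, 0.7, -0.0]
finger_gap: 85.4
grasp_force: 0.0
time_s: 21.55
ee_pos: [367.6, 206.8, 236.3]
tcp_rot: [0.0, 0.001, 1.0, 0.0]
contact_force: [0.4, -1.1, 0.3]
finger_gap: 85.2
grasp_force: 0.0
```

View pics/end.png

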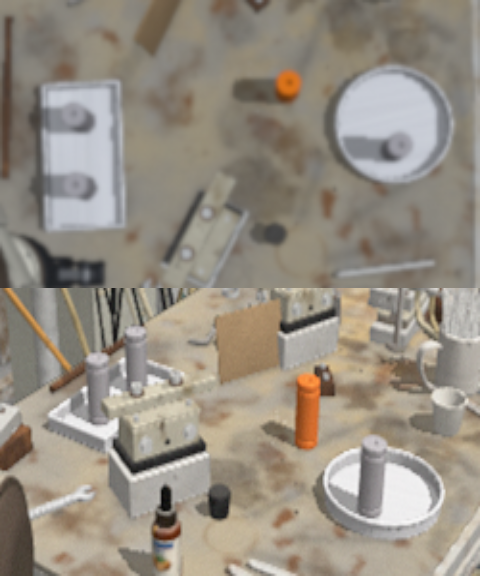

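The picture shows two rollers upright in the tray, (75,118) and (75,186), and one upright in the dish, (398,147). The bystanders are undisturbed.

```bash
python3 -c "
from plant import bot
print(bot.close_job())"
```

```text
the job is handed in; nothing more can be done
None
```

Two solid rollers (about 4.5 N and 4 N) stand upright in the rectangular tray and the hollow one (about 1.3 N) in the round dish; in the last picture nothing else had moved, and I handed the job in at about 22 s; the verdict was not shown.

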